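# Find the latched key and release it

## Task

One of the four identical white keys on the grey selector box is latched down. With the fingertips, tap the four keys lightly one after another from left to right (as the robot sees them), so lightly that no key latches or releases, then take the finger off. Then press the latched key fully in and let go, so that it releases and all four keys stand up; grasp nothing and leave the things round the box where they are.

Things in the scene. Friction and masses are not known exactly. Their poses are not given: they have to be found in the camera images.
- selector_box: grey selector box, black deck, 105 (x) x 230 (y) x 45 mm high, screwed to the bench; origin at the centre of its underside, on the bench; x points away from the robot, y to the left along the row of keys, z up. The key centres lie at x = -10 mm and y = +75, +25, -25, -75 mm (left to right). (A black hose, fixed, arches over the bench to its left and behind: stay nearer the robot than 0.5 m there)
- key_a_top (a point): top centre of the cap of one of four identical white push keys, 26 x 26 mm, flat-topped; moves with the key. Up, the top stands 16 mm above the deck (61 mm above the bench); latched down, 11 mm (56 mm above the bench); fully in, 6 mm. Which of the four places this key has differs from start to start
- key_a (a joint): how far the key is down, in m: 0 up, 0.005 latched, 0.010 fully in (hard stop). An up key starts to move at about 1.4 N, takes about 0.4 N more per mm (4 to 5 N near fully in) and springs back, but pushed in beyond about 8 mm it latches for good: do not. A latched key stays put below about 3 N; pushed fully in (about 5 N) and let go, it comes up
- key_b_top (a point): top centre of the cap of one of four identical white push keys, 26 x 26 mm, flat-topped; moves with the key. Up, the top stands 16 mm above the deck (61 mm above the bench); latched down, 11 mm (56 mm above the bench); fully in, 6 mm. Which of the four places this key has differs from start to start
- key_b (a joint): how far the key is down, in m: 0 up, 0.005 latched, 0.010 fully in (hard stop). An up key starts to move at about 1.4 N, takes about 0.4 N more per mm (4 to 5 N near fully in) and springs back, but pushed in beyond about 8 mm it latches for good: do not. A latched key stays put below about 3 N; pushed fully in (about 5 N) and let go, it comes up
- key_c_top (a point): top centre of the cap of one of four identical white push keys, 26 x 26 mm, flat-topped; moves with the key. Up, the top stands 16 mm above the deck (61 mm above the bench); latched down, 11 mm (56 mm above the bench); fully in, 6 mm. Which of the four places this key has differs from start to start
- key_c (a joint): how far the key is down, in m: 0 up, 0.005 latched, 0.010 fully in (hard stop). An up key starts to move at about 1.4 N, takes about 0.4 N more per mm (4 to 5 N near fully in) and springs back, but pushed in beyond about 8 mm it latches for good: do not. A latched key stays put below about 3 N; pushed fully in (about 5 N) and let go, it comes up
- key_d_top (a point): top centre of the cap of one of four identical white push keys, 26 x 26 mm, flat-topped; moves with the key. Up, the top stands 16 mm above the deck (61 mm above the bench); latched down, 11 mm (56 mm above the bench); fully in, 6 mm. Which of the four places this key has differs from start to start
- key_d (a joint): how far the key is down, in m: 0 up, 0.005 latched, 0.010 fully in (hard stop). An up key starts to move at about 1.4 N, takes about 0.4 N more per mm (4 to 5 N near fully in) and springs back, but pushed in beyond about 8 mm it latches for good: do not. A latched key stays put below about 3 N; pushed fully in (about 5 N) and let go, it comes up
- circuit_board_2: blue circuit board on spacers, 45 x 60 x 20 mm; loose bystander, origin at the centre of its underside; leave it alone
- heat_sink: finned grey heat sink, 44 x 50 x 26 mm; loose bystander, origin at the centre of its underside; leave it alone
- tweezers: steel tweezers lying on their side, 12 x 120 x 8 mm; loose bystander, origin at the centre of its underside; leave it alone
- flux_bottle: small bottle with a black cap, 38 mm across, 102 mm high; loose bystander, origin at the centre of its underside; leave it alone
- red_tin: small white bottle with a red cap, 44 mm across, 50 mm high; loose bystander, origin at the centre of its underside; leave it alone

How it is judged:
On the way, in this order (a step that is already met when the one before it is completed fails the run):
1. the fingers touch the leftmost key (((contact force between the fingers and key_a above 0.3 N and y of key_a_top in the frame of selector_box between 0.06 and 0.09 m) or (contact force between the fingers and key_b above 0.3 N and y of key_b_top in the frame of selector_box between 0.06 and 0.09 m) or (contact force between the fingers and key_c above 0.3 N and y of key_c_top in the frame of selector_box between 0.06 and 0.09 m) or (contact force between the fingers and key_d above 0.3 N and y of key_d_top in the frame of selector_box between 0.06 and 0.09 m))), for 0.03 s.
2. the fingers touch the second (from the left) key (((contact force between the fingers and key_a above 0.3 N and y of key_a_top in the frame of selector_box between 0.01 and 0.04 m) or (contact force between the fingers and key_b above 0.3 N and y of key_b_top in the frame of selector_box between 0.01 and 0.04 m) or (contact force between the fingers and key_c above 0.3 N and y of key_c_top in the frame of selector_box between 0.01 and 0.04 m) or (contact force between the fingers and key_d above 0.3 N and y of key_d_top in the frame of selector_box between 0.01 and 0.04 m))), for 0.03 s.
3. the fingers touch the third (from the left) key (((contact force between the fingers and key_a above 0.3 N and y of key_a_top in the frame of selector_box between -0.04 and -0.01 m) or (contact force between the fingers and key_b above 0.3 N and y of key_b_top in the frame of selector_box between -0.04 and -0.01 m) or (contact force between the fingers and key_c above 0.3 N and y of key_c_top in the frame of selector_box between -0.04 and -0.01 m) or (contact force between the fingers and key_d above 0.3 N and y of key_d_top in the frame of selector_box between -0.04 and -0.01 m))), for 0.03 s.
4. the fingers touch the rightmost key (((contact force between the fingers and key_a above 0.3 N and y of key_a_top in the frame of selector_box between -0.09 and -0.06 m) or (contact force between the fingers and key_b above 0.3 N and y of key_b_top in the frame of selector_box between -0.09 and -0.06 m) or (contact force between the fingers and key_c above 0.3 N and y of key_c_top in the frame of selector_box between -0.09 and -0.06 m) or (contact force between the fingers and key_d above 0.3 N and y of key_d_top in the frame of selector_box between -0.09 and -0.06 m))), for 0.03 s.
5. the fingers are off the keys, exactly one key is still latched down and the other three are up (contact force between the fingers and key_a below 0.05 N and contact force between the fingers and key_b below 0.05 N and contact force between the fingers and key_c below 0.05 N and contact force between the fingers and key_d below 0.05 N and ((value of joint key_a above 0.0035 m and value of joint each of key_b, key_c, key_d below 0.0015 m) or (value of joint key_b above 0.0035 m and value of joint each of key_a, key_c, key_d below 0.0015 m) or (value of joint key_c above 0.0035 m and value of joint each of key_a, key_b, key_d below 0.0015 m) or (value of joint key_d above 0.0035 m and value of joint each of key_a, key_b, key_c below 0.0015 m))), for 0.2 s.
6. the latched key has been pressed and released: all four keys are up (value of joint each of key_a, key_b, key_c, key_d below 0.0015 m), for 0.2 s.
At the end, for the whole second after the job is handed in: All four keys are up (each less than 1.5 mm down) and the five loose bystanders lie within 20 mm of where they were (all of step 6 and distance of each of circuit_board_2, heat_sink, tweezers, flux_bottle, red_tin from where it was at the start of the episode below 0.02 m); the robot touches nothing.
It fails at once if a bystander is lifted or shoved more than 20 mm from its place (distance of any of circuit_board_2, heat_sink, tweezers, flux_bottle, red_tin from where it was at the start of the episode above 0.02 m).
It also fails if it takes over 54 s, if anything falls off the work surface, if the arm or the gripper's body presses on something with over 40 N, if the wrist force passes 120 N, or if a joint passes its speed limit or range.

## Robot

A 6-joint arm with a two-finger parallel gripper is mounted at the origin on a cart in front of the work surface, level with it; the furniture and walls round the work are solid. World frame = base frame: x ahead of the robot, y to its left, z up, the work surface at z = 0. Lengths are in m, angles in rad, forces in N, time in s.
With the tool pointing down it reaches from about 0.35 to 0.775 m from the base axis. Payload 7.3 kg.
Tool frame: the origin (TCP) lies at the very end of the fingers, on their centre line; the grasp point (between the pads) lies 19 mm behind it; z points along the fingers, y is the line along which they close (so a half turn about z gives the same grasp; the last joint's range is limited). The gripper opens to 92 mm and grips with 3 to 60 N. Pads are 19 mm wide; open, the fingers measure 130 mm over their backs; the gripper's body (75 mm by 190 mm) begins 47 mm behind the grasp point.
Start: joints at [-1.362, 0.342, 1.524, -0, 1.275, -0.146], TCP at [0.182, -0.492, 0.227] pointing down, gripper open.
Joint ranges: [-2.53, 2.53], [-0.77, 2.02], [0.04, 2.7], [-1, 4.14], [0.28, 2.66], [-3.11, 3.11]. Speed limits (rad/s): [2.57, 2.57, 3.14, 3.14, 3.14, 3.14].

## Interface

Orientations are given as [roll, pitch, yaw] about the fixed x, y, z axes, in that order (R = Rz(yaw) Ry(pitch) Rx(roll)).
In Python, from cell import * gives the robot as it stands.
- The arm moves only by the tool step_arm, never from a script. Its argument "commands" is a list of rows, each a list of 7 numbers: the opening, from 0 (shut) to 1 (fully open), then the shift along the world's x, y, z in cm, then the turn, a rotation vector about the world's x, y, z in rad. A call has 1 to 5 rows; each row is the pose to reach, as a shift and turn from the pose commanded when the call began; what a row does not reach only later rows make up. A row lasts 1/12 s, in which the tool goes at most 41.7 mm and 7.16 degrees, less where a joint would pass 70% of its speed; a pose out of reach is approached as far as the arm can. A call with a gripper value outside its range is refused whole. The fingers move at their own pace and stop on an object; "grip_force" is the grip in N (left out, the last holds). Time passes only in rows, so rows that repeat a pose let the fingers close. It gives the time, the measured TCP pose, the force, the opening and the grip force at its end, in the units of the state.
- observe(): the state, without advancing time (a new reading comes with each control period).
- read_camera(name): name is "scene" or "top"; returns the picture (480x640x3 uint8, red, green, blue); there is no depth.
- camera_model(name): a dict with "vfov" (degrees; the focal length in pixels is half the picture's height over the tangent of half this angle, whatever the lens; pixels are square), "cx", "cy" (the principal point, pixels), "world_to_cam" (4x4, takes a point from world to camera coordinates). Camera axes: x right, y up, looking along -z (the intrinsics and any distortion apply to the point x, -y, -z); pixel columns grow to the right and rows downward; lengths in m; the calibration is good to about 2 mm. A picture is of the moment at which its call begins. camera_model takes no time and is no camera call.
- hand_in(): hands the job in; it is judged then, once.
The state is a dict: "time": time; "qpos": joint angles; "qvel": joint speeds; "joint_efforts": joint torques, N m; "tool_pos": TCP position; "tool_rot": TCP orientation; "contact_force": force on the tool from outside, world axes, zero at the start; "torque": the same for the moment, N m; "opening": finger opening in m; "grip_force": force on a finger pad.
Only numpy, scipy, OpenCV 4.12 (cv2) and the standard library are available. Lean on these libraries where they do the work, as an engineer would, in place of code of your own. Each camera call takes 0.05 s, during which the arm holds its last target. There are 200 camera calls.

## Working session

There is one attempt and no reset: what is moved stays moved. The work goes in short steps, Python scripts to look and compute and a tool call to move; the robot and the scene stay as the last step left them, time stands still between calls to the robot, and variables do not carry over. Pictures are saved under pics/ and viewed, at most 10 in all, crops included, and the job is handed in when it is done.

Besides the shell and the picture viewer there is one more tool, called after "Emit:" as a command line: name --pt "numbers of a row" for each row, then --argument value for the rest. step_arm: Moves the arm, as the interface text tells. Its arguments: {"type":"object","properties":{"commands":{"type":"array"},"grip_force":{"type":"number"}},"required":["commands"]}

```bash
mkdir -p pics; ls
python3 - <<'E'
from cell import *
import cv2
for n in("scene","top"):
    cv2.imwrite(f"pics/{n}0.png",read_camera(n)[:,:,::-1])
    m=camera_model(n);print({k:(v.tolist() if hasattr(v,'tolist') else v) for k,v in m.items()})
s=observe();print(s)
E
```

```text
pics
{'vfov': 43.906602163130465, 'cx': 317.393782148641, 'cy': 233.75252880819784, 'world_to_cam': [[-0.6150831928030187, -0.7884471408094945, 0.0048756620655462666, 0.21385618639275464], [0.6047112493314272, -0.46776099391262455, 0.644611477950787, -0.42428254502276963], [-0.5059614321895186, 0.3994380536744172, 0.7644947811551919, -0.750790709257078], [0.0, 0.0, 0.0, 1.0]]}
{'vfov': 54.44449622732855, 'cx': 316.789134475804, 'cy': 235.81202635456307, 'world_to_cam': [[-0.13449485146605442, -0.9908956509407008, -0.006078147409282698, -0.0728216451167718], [0.9643394146850347, -0.13229646314455415, 0.22923162767028096, -0.5367040931371956], [-0.22794874032125875, 0.024969076599799307, 0.973352925202213, -0.8651934296376844], [0.0, 0.0, 0.0, 1.0]]}
{'time': 0.1, 'qpos': array([-1.36196824e+00,  3.42672078e-01,  1.52490901e+00,  1.96072060e-06,
        1.27542032e+00, -1.45992415e-01]), 'qvel': array([ 0.00155739, -0.00402377, -0.00177867,  0.00013601,  0.00130573,
        0.00086067]), 'joint_efforts': array([ 1.98136011e-03, -4.32002699e+01, -2.44696659e+01,  7.18171801e-02,
        5.26236277e-02, -6.69518636e-05]), 'tool_pos': array([ 0.18234551, -0.49192805,  0.22610895]), 'tool_rot': array([-3.14019915e+00, -2.06793467e-04,  3.54819785e-01]), 'contact_force': array([ 0.04467793,  1.15272273, -0.13250432]), 'torque': array([ 0.02574988, -0.0109382 , -0.00611245]), 'grip_force': 0.0, 'opening': 0.09194838660019795}
```

View pics/top0.png

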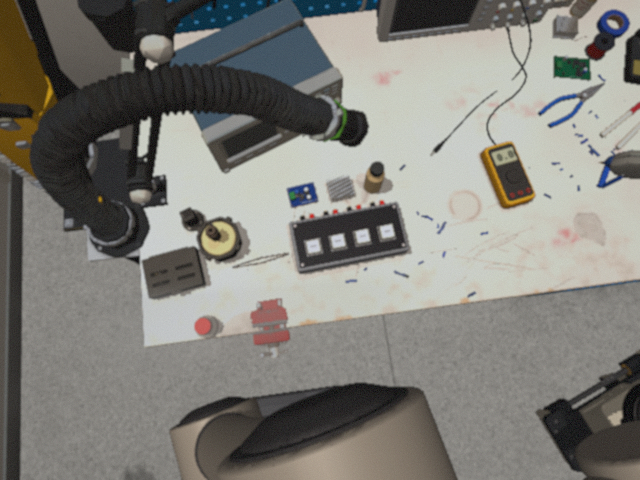

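View pics/scene0.png

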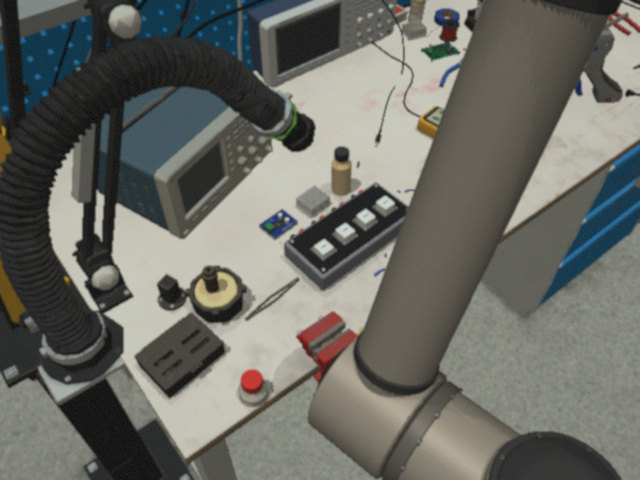

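The top view shows the keys at about (314,246), (338,241), (362,236) and (387,232). The scene view shows them at (323,248), (345,233), (366,217) and (387,203). Next I'll refine these centroids and fit the box pose.

```bash
cat > h.py <<'E'
import numpy as np,cv2
from scipy.optimize import least_squares
from cell import camera_model
def proj(n,P):
    m=camera_model(n);T=np.array(m["world_to_cam"]);f=240/np.tan(np.radians(m["vfov"]/2))
    c=np.asarray(P)@T[:3,:3].T+T[:3,3]
    return np.stack([m["cx"]+f*c[:,0]/-c[:,2],m["cy"]+f*c[:,1]/c[:,2]],1)
def box(p,h):
    c,s=np.cos(p[2]),np.sin(p[2]);ys=np.array([75,25,-25,-75])/1e3
    return np.stack([p[0]+c*-.01-s*ys,p[1]+s*-.01+c*ys,h],1)
E
python3 - <<'E'
from h import *
seed={"top":[(314,246),(338,241),(362,236),(387,232)],"scene":[(323,248),(345,233),(366,217),(387,203)]}
obs={}
for n in seed:
    im=cv2.imread(f"pics/{n}0.png");g=im.min(2).astype(float);o=[]
    for x,y in seed[n]:
        r=11;w=g[y-r:y+r+1,x-r:x+r+1]
        m=(w>150).astype(np.uint8);k,l,st,ce=cv2.connectedComponentsWithStats(m)
        i=np.argmin([np.hypot(*(ce[j]-r)) if j else 99 for j in range(k)])
        mm=cv2.dilate((l==i).astype(np.uint8),np.ones((3,3)));W=np.clip(w-110,0,None)*mm
        yy,xx=np.mgrid[-r:r+1,-r:r+1];o.append((x+(W*xx).sum()/W.sum(),y+(W*yy).sum()/W.sum()));print(n,st[i],np.round(o[-1],2))
    obs[n]=np.array(o)
for L in range(-1,4):
    h=np.full(4,.061)
    if L>=0:h[L]=.056
    # per-camera 2D offset as nuisance (weak prior 1px)
    f=lambda p:np.concatenate([(proj("top",box(p,h))-obs["top"]+p[3:5]).ravel(),(proj("scene",box(p,h))-obs["scene"]+p[5:7]).ravel(),p[3:]*.5])
    s=least_squares(f,[.5,0,0,0,0,0,0]);print(L,2*s.cost,np.round(s.x,4),np.round(s.fun[:16],1) if L<0 else '')
    print(np.round(box(s.x,h)[:,:2],4).tolist())
a=cv2.imread("pics/top0.png")[180:290,270:430];b=cv2.imread("pics/scene0.png")[170:300,270:430]
cv2.imwrite("pics/c.png",np.hstack([cv2.resize(a,(400,400*110//160),interpolation=2)[:270],cv2.resize(b,(400,325),interpolation=2)[:270]]))
E
```

```text
top [  3   4  15  14 159] [312.92 245.83]
top [  4   4  14  14 156] [337.62 240.58]
top [  5   4  14  14 155] [362.21 235.73]
top [  4   3  14  14 153] [386.69 230.94]
scene [  3   3  18  15 163] [323.26 246.61]
scene [  2   1  18  15 154] [344.65 230.13]
scene [  2   4  18  13 144] [365.24 215.96]
scene [  1   4  17  13 138] [384.9  202.31]
-1 1.9998201727214517 [ 0.5172 -0.2073  0.072   0.5254 -0.5736 -0.0898  0.4711] [ 0.   0.1 -0.   0.3 -0.   0.  -0.1 -0.2  0.2 -1.1  0.1  0.5 -0.1  0.3
 -0.2  0.2]
[[0.5018, -0.1332], [0.5054, -0.1831], [0.509, -0.2329], [0.5126, -0.2828]]
0 0.1319147165471086 [ 0.518  -0.2081  0.0619  0.2519 -0.2903 -0.085   0.4653] 
[[0.5034, -0.1338], [0.5065, -0.1837], [0.5096, -0.2336], [0.5127, -0.2835]]
1 6.75284865205995 [ 0.5178 -0.2078  0.0691  0.3637 -0.4145 -0.0622  0.3323] 
[[0.5026, -0.1337], [0.5061, -0.1835], [0.5095, -0.2334], [0.513, -0.2833]]
2 6.148381173868736 [ 0.5175 -0.2075  0.0753  0.4819 -0.5354 -0.0324  0.2003] 
[[0.5019, -0.1335], [0.5057, -0.1833], [0.5094, -0.2332], [0.5132, -0.2831]]
3 5.33158886647308 [ 0.5173 -0.2072  0.0806  0.6051 -0.66   -0.0009  0.0643] 
[[0.5013, -0.1333], [0.5053, -0.1831], [0.5094, -0.233], [0.5134, -0.2828]]
```

View pics/c.png

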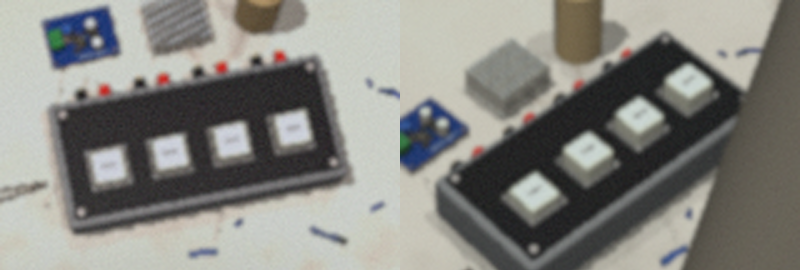

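The crop shows the leftmost key sitting lower, and the height fit agrees (cost 0.13 against 5 or more), so the leftmost key is the latched one. Before moving I'll check where the hose nozzle is.

Run:
```python
from h import *
for a,b in [((362,127),(305,140)),((330,112),(282,118)),((185,78),(120,52))]:
    f=lambda P:np.concatenate([proj("top",P[None])[0]-a,proj("scene",P[None])[0]-b])
    s=least_squares(f,[.6,-.1,.2]);print(np.round(s.x,3),np.round(s.fun,1))
```

```text
[ 0.742 -0.273  0.056] [ 1.   0.9 -1.2 -0.4]
[ 0.729 -0.205  0.156] [ 3.4  3.1 -4.1 -1.4]
[0.718 0.032 0.378] [-11.7 -10.2  13.7   6.9]
```

Emit:
step_arm --pt "0 4 4 0 0 0 -0.1" --pt "0 8 8 0 0 0 -0.2" --pt "0 11 11 0 0 0 -0.29" --pt "0 13.5 13.5 0 0 0 -0.29" --pt "0 16 16 0 0 0 -0.29" --grip_force 10

```text
time: 0.52
tool_pos: [0.3305, -0.3433, 0.2265]
tool_rot: [-3.141, 0.0, 0.064]
contact_force: [0.9, -1.2, -0.1]
opening: 0.0631
grip_force: 0.0
```

Emit:
step_arm --pt "0 3 3.6 -1 0 0 0" --pt "0 6 7.2 -2 0 0 0" --pt "0 9 10.8 -3 0 0 0" --pt "0 12 14.5 -4 0 0 0" --pt "0 14 17 -5 0 0 0"

```text
time: 0.93
tool_pos: [0.4601, -0.1864, 0.181]
tool_rot: [3.141, -0.0, 0.065]
contact_force: [0.5, -0.5, -0.9]
opening: 0.0297
grip_force: 0.0
```

Emit:
step_arm --pt "0 1.5 2 -2 0 0 0" --pt "0 2.6 3.4 -4 0 0 0" --pt "0 2.6 3.4 -6 0 0 0" --pt "0 2.6 3.4 -8 0 0 0" --pt "0 2.6 3.4 -9 0 0 0"

```text
time: 1.35
tool_pos: [0.4839, -0.153, 0.0888]
tool_rot: [-3.14, 0.004, 0.066]
contact_force: [-0.8, 1.1, -0.2]
opening: 0.0008
grip_force: 0.0
```

Emit:
step_arm --pt "0 0 0 0 0 0 0" --pt "0 0 0 0 0 0 0" --pt "0 0 0 0 0 0 0"

```text
time: 1.6
tool_pos: [0.4856, -0.1548, 0.0923]
tool_rot: [3.141, -0.001, 0.064]
contact_force: [-0.2, 0.6, -0.5]
opening: 0.0005
grip_force: 0.0
```

Emit:
step_arm --pt "0 0.9 1 0 0 0 0" --pt "0 1.75 2.1 -0.8 0 0 0" --pt "0 1.75 2.1 -1.5 0 0 0" --pt "0 1.75 2.1 -2 0 0 0" --pt "0 1.75 2.1 -2 0 0 0"

```text
time: 2.02
tool_pos: [0.5019, -0.1334, 0.0708]
tool_rot: [-3.141, 0.001, 0.065]
contact_force: [0.3, -0.9, -0.1]
opening: 0.0003
grip_force: 0.0
```

Emit:
step_arm --pt "0 0 0 0 0 0 0" --pt "0 0 0 0 0 0 0" --pt "0 0 0 0 0 0 0"

```text
time: 2.27
tool_pos: [0.5026, -0.1337, 0.0717]
tool_rot: [3.141, -0.001, 0.064]
contact_force: [-0.2, -0.8, 0.5]
opening: 0.0003
grip_force: 0.0
```

Run:
```python
from cell import *
import cv2,numpy as np
a=read_camera("top")[180:290,270:430];b=read_camera("scene")[150:280,270:430]
cv2.imwrite("pics/d.png",np.hstack([cv2.resize(a,(400,275),interpolation=2)[:270],cv2.resize(b,(400,325),interpolation=2)[:270]])[:,:,::-1])
s=observe();print(s["tool_pos"],s["contact_force"])
```

```text
[ 0.50260565 -0.13352161  0.07160287] [-0.3716253   0.64040556 -0.01085968]
```

View pics/d.png

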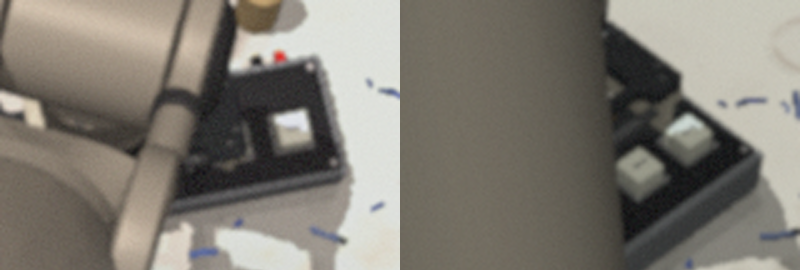

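The arm hides the left-hand keys in both views; only the rightmost one or two are visible. I'll tap by feel, lowering to just above the leftmost key and then going down in 0.5 mm steps.

Emit:
step_arm --pt "0 0.05 -0.05 -0.6 0 0 0" --pt "0 0.05 -0.05 -1.2 0 0 0" --pt "0 0.05 -0.05 -1.4 0 0 0" --pt "0 0.05 -0.05 -1.4 0 0 0"

```text
time: 2.7
tool_pos: [0.5026, -0.1335, 0.0565]
tool_rot: [-3.141, 0.001, 0.065]
contact_force: [-0.3, -0.4, -0.6]
opening: 0.0005
grip_force: 0.0
```

Emit:
step_arm --pt "0 0 0 -0.05 0 0 0" --pt "0 0 0 -0.05 0 0 0" --pt "0 0 0 -0.05 0 0 0"

```text
time: 2.95
tool_pos: [0.5031, -0.1337, 0.0568]
tool_rot: [3.142, 0.0, 0.065]
contact_force: [-0.2, -0.1, 0.8]
opening: 0.0002
grip_force: 0.0
```

Emit:
step_arm --pt "0 0 0 -0.05 0 0 0" --pt "0 0 0 -0.05 0 0 0" --pt "0 0 0 -0.05 0 0 0"

```text
time: 3.2
tool_pos: [0.5032, -0.1337, 0.0564]
tool_rot: [3.141, -0.0, 0.065]
contact_force: [0.1, 0.2, -0.2]
opening: 0.0006
grip_force: 0.1
```

Emit:
step_arm --pt "0 0 0 -0.05 0 0 0" --pt "0 0 0 -0.05 0 0 0" --pt "0 0 0 -0.05 0 0 0"

```text
time: 3.45
tool_pos: [0.5032, -0.1337, 0.056]
tool_rot: [3.141, -0.0, 0.065]
contact_force: [0.1, -0.2, 3.1]
opening: 0.0002
grip_force: 1.6
```

Contact at z = 0.056 confirms the leftmost key is the latched one. Lifting and moving to key 2.

Emit:
step_arm --pt "0 0 0 0.8 0 0 0" --pt "0 0 0 1.4 0 0 0" --pt "0 0.15 -2.5 1.5 0 0 0" --pt "0 0.33 -5 1.5 0 0 0" --pt "0 0.33 -5 1.2 0 0 0"

```text
time: 3.87
tool_pos: [0.5079, -0.1877, 0.0693]
tool_rot: [3.138, -0.004, 0.063]
contact_force: [0.5, -0.4, -0.2]
opening: 0.0003
grip_force: 0.0
```

Emit:
step_arm --pt "0 0 0 0 0 0 0" --pt "0 0 0 -0.3 0 0 0" --pt "0 0 0 -0.5 0 0 0" --pt "0 0 0 -0.5 0 0 0"

```text
time: 4.2
tool_pos: [0.5059, -0.1827, 0.0623]
tool_rot: [-3.141, 0.001, 0.066]
contact_force: [-0.2, -0.8, 0.4]
opening: 0.0006
grip_force: 0.0
```

Emit:
step_arm --pt "0 0 0 -0.1 0 0 0" --pt "0 0 0 -0.1 0 0 0" --pt "0 0 0 -0.1 0 0 0"

```text
time: 4.45
tool_pos: [0.5064, -0.1834, 0.0618]
tool_rot: [3.142, 0.0, 0.065]
contact_force: [-0.0, 0.1, 0.4]
opening: 0.0005
grip_force: 0.0
```

Emit:
step_arm --pt "0 0 0 -0.1 0 0 0" --pt "0 0 0 -0.1 0 0 0" --pt "0 0 0 -0.1 0 0 0"

```text
time: 4.7
tool_pos: [0.5065, -0.1836, 0.0609]
tool_rot: [3.142, -0.0, 0.065]
contact_force: [1.2, 1.0, 1.8]
opening: 0.0007
grip_force: 0.6
```

Emit:
step_arm --pt "0 0 0 -0.1 0 0 0" --pt "0 0 0 -0.1 0 0 0" --pt "0 0 0 -0.1 0 0 0"

```text
time: 4.95
tool_pos: [0.5065, -0.1837, 0.0598]
tool_rot: [3.141, -0.0, 0.065]
contact_force: [1.4, 1.7, 1.6]
opening: 0.0005
grip_force: 0.8
```

Emit:
step_arm --pt "0 0 0 0.8 0 0 0" --pt "0 0 0 1.2 0 0 0" --pt "0 0.15 -2.5 1.2 0 0 0" --pt "0 0.33 -5 1.2 0 0 0" --pt "0 0.33 -5 1.2 0 0 0"

```text
time: 5.37
tool_pos: [0.5106, -0.2378, 0.0728]
tool_rot: [3.138, -0.002, 0.063]
contact_force: [0.6, 0.3, 0.5]
opening: 0.0005
grip_force: 0.0
```

Emit:
step_arm --pt "0 0 0 0 0 0 0" --pt "0 0 0 -0.5 0 0 0" --pt "0 0 0 -1 0 0 0" --pt "0 0 0 -1 0 0 0"

```text
time: 5.7
tool_pos: [0.5091, -0.2326, 0.0607]
tool_rot: [-3.141, 0.001, 0.066]
contact_force: [-0.7, 0.1, 1.1]
opening: 0.0005
grip_force: 0.6
```

Emit:
step_arm --pt "0 0 0 -0.1 0 0 0" --pt "0 0 0 -0.1 0 0 0" --pt "0 0 0 -0.1 0 0 0"

```text
time: 5.95
tool_pos: [0.5096, -0.2332, 0.0608]
tool_rot: [-3.141, 0.0, 0.065]
contact_force: [0.4, 0.6, 0.5]
opening: 0.0005
grip_force: 0.6
```

Emit:
step_arm --pt "0 0 0 -0.1 0 0 0" --pt "0 0 0 -0.1 0 0 0" --pt "0 0 0 -0.1 0 0 0"

```text
time: 6.2
tool_pos: [0.5098, -0.2336, 0.0599]
tool_rot: [3.142, -0.0, 0.065]
contact_force: [0.4, 1.8, 2.0]
opening: 0.0003
grip_force: 0.8
```

Key 3 is touched. Now key 4.

Emit:
step_arm --pt "0 0 0 0.8 0 0 0" --pt "0 0 0 1.2 0 0 0" --pt "0 0.15 -2.5 1.2 0 0 0" --pt "0 0.33 -5 1.2 0 0 0" --pt "0 0.33 -5 1.2 0 0 0"

```text
time: 6.62
tool_pos: [0.5138, -0.2881, 0.0729]
tool_rot: [3.138, -0.003, 0.063]
contact_force: [-0.8, -0.5, 0.4]
opening: 0.0009
grip_force: 0.0
```

Emit:
step_arm --pt "0 0 0 0 0 0 0" --pt "0 0 0 -0.5 0 0 0" --pt "0 0 0 -1 0 0 0" --pt "0 0 0 -1 0 0 0"

```text
time: 6.95
tool_pos: [0.5125, -0.2826, 0.0607]
tool_rot: [-3.14, 0.001, 0.066]
contact_force: [-0.7, 1.2, 2.3]
opening: 0.0008
grip_force: 0.6
```

Emit:
step_arm --pt "0 0 0 -0.1 0 0 0" --pt "0 0 0 -0.1 0 0 0" --pt "0 0 0 -0.1 0 0 0"

```text
time: 7.2
tool_pos: [0.513, -0.2832, 0.0608]
tool_rot: [-3.141, 0.0, 0.065]
contact_force: [-0.6, 0.6, 1.7]
opening: 0.0003
grip_force: 0.6
```

Emit:
step_arm --pt "0 0 0 -0.1 0 0 0" --pt "0 0 0 -0.1 0 0 0" --pt "0 0 0 -0.1 0 0 0"

```text
time: 7.45
tool_pos: [0.5131, -0.2836, 0.0599]
tool_rot: [3.142, -0.0, 0.065]
contact_force: [0.0, 1.9, 1.8]
opening: 0.0004
grip_force: 0.8
```

Emit:
step_arm --pt "0 0 0 1 0 0 0" --pt "0 0 0 3 0 0 0" --pt "0 -5 -5 6 0 0 0" --pt "0 -9 -7.5 9 0 0 0" --pt "0 -12 -10 12 0 0 0"

```text
time: 7.87
tool_pos: [0.4283, -0.355, 0.1499]
tool_rot: [-3.141, 0.001, 0.066]
contact_force: [0.6, -0.6, -0.3]
opening: 0.0006
grip_force: 0.0
```

Emit:
step_arm --pt "0 -4 -3 1 0 0 0" --pt "0 -8 -6 1 0 0 0" --pt "0 -12 -8 1 0 0 0" --pt "0 -12 -8 1 0 0 0"

```text
time: 8.2
tool_pos: [0.306, -0.437, 0.1603]
tool_rot: [3.139, 0.001, 0.062]
contact_force: [0.5, -0.1, -0.7]
opening: 0.0006
grip_force: 0.0
```

Run:
```python
from cell import *
import cv2,numpy as np
a=read_camera("top")[180:290,270:430];b=read_camera("scene")[170:300,270:430]
cv2.imwrite("pics/e.png",np.hstack([cv2.resize(a,(400,275),interpolation=2)[:270],cv2.resize(b,(400,325),interpolation=2)[:270]])[:,:,::-1])
s=observe();print(s["tool_pos"],s["contact_force"],s["time"])
```

```text
[ 0.30666594 -0.43667246  0.15997419] [ 0.63923884 -0.16820518 -1.42460595] 8.3
```

View pics/e.png

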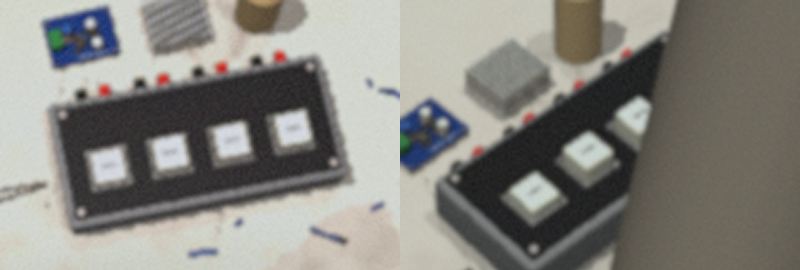

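The picture is unchanged: the leftmost key is still down and the other three are up. Next I'll press the leftmost key.

Emit:
step_arm --pt "0 2 3 0 0 0 0" --pt "0 4 6 0 0 0 0" --pt "0 6 9 0 0 0 0" --pt "0 8 12 0 0 0 0" --pt "0 10 15 0 0 0 0"

```text
time: 8.72
tool_pos: [0.4109, -0.2825, 0.1597]
tool_rot: [3.141, -0.001, 0.065]
contact_force: [0.3, -0.6, 0.7]
opening: 0.001
grip_force: 0.0
```

Emit:
step_arm --pt "0 2 3 0 0 0 0" --pt "0 4 6 -1 0 0 0" --pt "0 6 9 -3 0 0 0" --pt "0 8 12 -5 0 0 0" --pt "0 9.6 15.2 -7 0 0 0"

```text
time: 9.13
tool_pos: [0.5076, -0.1304, 0.0891]
tool_rot: [3.141, -0.002, 0.066]
contact_force: [0.9, -0.3, -0.7]
opening: 0.0008
grip_force: 0.0
```

Emit:
step_arm --pt "0 0 0 0 0 0 0" --pt "0 0 0 0 0 0 0" --pt "0 0 0 0 0 0 0"

```text
time: 9.38
tool_pos: [0.5061, -0.1321, 0.0895]
tool_rot: [3.141, -0.0, 0.066]
contact_force: [-0.1, -0.0, 0.2]
opening: 0.0005
grip_force: 0.0
```

Emit:
step_arm --pt "0 -0.25 -0.2 -1.5 0 0 0" --pt "0 -0.25 -0.2 -3 0 0 0" --pt "0 -0.25 -0.2 -3.3 0 0 0" --pt "0 -0.25 -0.2 -3.5 0 0 0" --pt "0 -0.25 -0.2 -3.7 0 0 0"

```text
time: 9.8
tool_pos: [0.5029, -0.1355, 0.0531]
tool_rot: [3.141, -0.0, 0.064]
contact_force: [-3.2, -0.4, 4.3]
opening: 0.0004
grip_force: 2.2
```

Emit:
step_arm --pt "0 0 0 -0.1 0 0 0" --pt "0 0 0 -0.2 0 0 0" --pt "0 0 0 -0.2 0 0 0" --pt "0 0 0 -0.2 0 0 0"

```text
time: 10.13
tool_pos: [0.5033, -0.1354, 0.0513]
tool_rot: [3.14, -0.001, 0.065]
contact_force: [-4.2, -4.1, 8.1]
opening: 0.0004
grip_force: 4.0
```

Emit:
step_arm --pt "0 0 0 -0.05 0 0 0" --pt "0 0 0 -0.05 0 0 0" --pt "0 0 0 -0.05 0 0 0"

```text
time: 10.38
tool_pos: [0.5033, -0.1354, 0.0512]
tool_rot: [3.14, -0.001, 0.065]
contact_force: [-6.4, -2.5, 11.5]
opening: 0.0004
grip_force: 5.9
```

Emit:
step_arm --pt "0 0 0 0.5 0 0 0" --pt "0 0 0 1.2 0 0 0" --pt "0 0 0 3 0 0 0" --pt "0 -2 -3 6 0 0 0" --pt "0 -4 -6 9 0 0 0"

```text
time: 10.8
tool_pos: [0.4677, -0.1872, 0.1338]
tool_rot: [-3.141, -0.0, 0.068]
contact_force: [-0.3, -0.7, 1.0]
opening: 0.0004
grip_force: 0.0
```

Emit:
step_arm --pt "0 -2 -3.5 1 0 0 0" --pt "0 -4 -7 1 0 0 0" --pt "0 -6 -10.5 1 0 0 0" --pt "0 -8 -14 1 0 0 0" --pt "0 -10 -17 1 0 0 0"

```text
time: 11.22
tool_pos: [0.3669, -0.3602, 0.1438]
tool_rot: [3.14, -0.002, 0.064]
contact_force: [0.4, 0.1, 0.2]
opening: 0.0006
grip_force: 0.0
```

Emit:
step_arm --pt "0 -2 -3 0 0 0 0" --pt "0 -4 -6 0 0 0 0" --pt "0 -4 -6 0 0 0 0" --pt "0 -4 -6 0 0 0 0"

```text
time: 11.55
tool_pos: [0.3268, -0.4193, 0.1431]
tool_rot: [3.141, -0.001, 0.061]
contact_force: [1.1, 0.5, -0.1]
opening: 0.0004
grip_force: 0.0
```

Run:
```python
from cell import *
import cv2,numpy as np
a=read_camera("top")[180:290,270:430];b=read_camera("scene")[170:300,270:430]
cv2.imwrite("pics/f.png",np.hstack([cv2.resize(a,(400,275),interpolation=2)[:270],cv2.resize(b,(400,325),interpolation=2)[:270]])[:,:,::-1])
s=observe();print(s["tool_pos"],s["contact_force"],s["time"])
```

```text
[ 0.32797579 -0.41731775  0.14303514] [ 0.20541218  0.34673096 -0.6807482 ] 11.65
```

View pics/f.png

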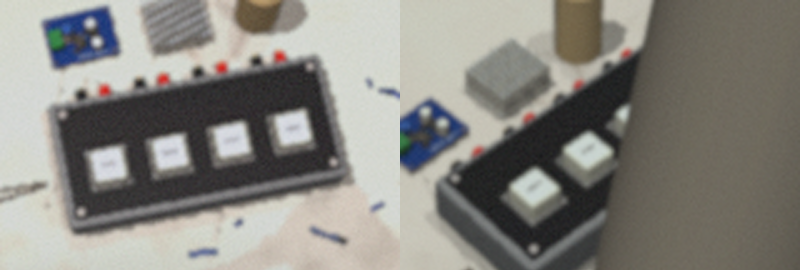

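The leftmost key (535,187 in the right crop) now stands as tall as its neighbour. The board, the heat sink and the bottle in view haven't moved. Handing in.

```bash
python3 -c "
from cell import *
print(hand_in())"
```

```text
the job is handed in; nothing more can be done
None
```

I tapped the four keys lightly from left to right, then pressed and released the latched leftmost key; the last pictures show it standing up, and I handed the job in at about 12 s (no verdict was returned).

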